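# Present the frosted sample slide over the light box

### The arm

A 7-joint arm with a two-finger parallel gripper is mounted at the origin on the work surface. World frame = base frame: x ahead of the robot, y to its left, z up, the work surface at z = 0. Lengths are in mm, angles in rad, forces in N, time in s.
With the tool pointing down it reaches from about 425 to 825 mm from the base axis. Payload 3.6 kg.
Tool frame: the origin (TCP) lies at the very end of the fingers, on their centre line; the grasp point (between the pads) lies 19 mm behind it (r.grasp_offset is the distance from the TCP to the grasp point, in mm); z points along the fingers, y is the line along which they close (so a half turn about z gives the same grasp; the last joint's range is limited). The gripper opens to 85 mm and grips with 20 to 120 N. Pads are 22 mm wide; open, the fingers measure 114 mm over their backs; the gripper's body (76 mm by 85 mm) begins 54 mm behind the grasp point. The pads swing forward as they close: fully open they stand 13 mm farther back than shut.
Start: joints at [-1.367, 0.615, -0.013, 1.423, 0.008, 1.103, -0.04], TCP at [148.66, 632.742, 231.297] pointing down, gripper open.
Joint ranges: [-3.12, 3.12], [-0.3, 2.06], [-1.34, 1.32], [0.26, 2.42], [-1.36, 4.5], [0.01, 1.98], [-2.84, 2.84]. Speed limits (rad/s): [2.79, 2.79, 3.14, 3.14, 3.14, 3.14, 3.14].

### API

Orientations are given as a unit quaternion [w, x, y, z].
In Python, from bench import r gives the robot as it stands.
- The arm moves only by the tool drive_effector, called after ">>>" by a JSON object that holds its "fn" and its "kwargs". Schema: {"type":"object","properties":{"plan":{"type":"array","items":{"type":"object","properties":{"d":{"type":"array","items":{"type":"number"},"minItems":3,"maxItems":3},"spin":{"type":"number"},"finger_gap":{"type":"number"}},"additionalProperties":false,"required":["finger_gap"]},"minItems":1,"maxItems":10},"only":{"type":"string"},"quiet":{"type":"boolean"},"lines":{"type":"string"}},"required":["plan"],"additionalProperties":false}. plan is a list of rows, 1 to 10 of them, each an object with the fields d (a list: dx, dy, dz in parts of the range, where 1.0 means 800 mm), spin (a turn about the tool's z in a scale on which 1.0 is 2 pi rad), finger_gap (the finger opening in mm); a field left out counts as zero (the opening has to be given); each row is the pose to reach, as a shift and turn from the pose commanded when the call began, along the tool's axes at that moment; what a row does not reach only later rows make up. A row lasts 1/10 s, in which the tool goes at most 50 mm and 0.15 rad, less where a joint would pass 70% of its speed; a pose out of reach is approached as far as the arm can. The fingers move at their own pace and stop on an object; the grip force is fixed at half the most. Time passes only in rows, so rows that do not move let the fingers close. The tool returns the time, the measured TCP pose, the force, the opening and the grip force at its end. only (a regular expression) keeps the lines of the reply that match it, lines (a string "A,B") keeps lines A to B, and quiet returns only ok. No shift or turn number may pass 1 either way. Input that does not fit is refused with a message, and nothing moves.
- r.observe(): the state, without advancing time (a new reading comes with each control period).
- r.grab_frame(name): name is "scene" or "top" or "wrist"; returns the picture (480x640x3 uint8, blue, green, red); there is no depth.
- r.calibration(name): a dict with "intrinsics" (3x3 intrinsics, pixels), "rvec" (rotation vector, rad) and "tvec" (3), from world to camera coordinates, as OpenCV has them. Camera axes: x right, y down, z forward; pixel columns grow to the right and rows downward; lengths in mm; the calibration is good to about 2 mm. A picture is of the moment at which its call begins: read the wrist's pose just before it. calibration takes no time and is no camera call; for the wrist camera it gives the pose at the moment of the call.
- r.job_done(): hands the job in; it is judged then, once.
The state is a dict: "time_s": time; "joint_positions": joint angles; "joint_vel": joint speeds; "joint_efforts": joint torques, N m; "tool_pos": TCP position; "ee_rot": TCP orientation; "wrist_force": force on the tool from outside, world axes, zero at the start; "ft_torque": the same for the moment, N m; "finger_gap": finger opening in mm; "grip_force": force on a finger pad.
Only numpy, scipy, OpenCV 4.12 (cv2) and the standard library are available. Lean on these libraries where they do the work, as an engineer would, in place of code of your own. Each camera call takes 0.05 s, during which the arm holds its last target. There are 200 camera calls.

### The job

First push the lamp door of the light box shut until it clicks home on its catch. Then pick up the glass slide that has a notched corner, leaving the blank one, and hold it up label face up about a hand's breadth (10 cm) above the middle of the light box window, tilted lengthwise by roughly 30 degrees so that its frosted, notched end is the higher end. Finish while still holding it there, still and touching nothing but the gripper; leave the blank slide, the jar and the lid where they are.

Things in the scene. Friction and masses are not known exactly. Their poses are not given: they have to be found in the camera images.
- lightbox: grey sheet-metal light box, fixed to the table, 110 mm deep (x) by 220 mm wide (y) by 130 mm high; origin at the centre of its underside, on the table. At yaw 0 its open front, 55 mm from the origin, faces the robot (-x of the box) and carries the lamp door.
- window (a point): centre of the flat opal window (80 x 150 mm) on top of the light box, 131 mm above the table, straight above the box's origin; its axes are the box's
- lamp_door (a joint): lamp door angle, rad: 0 = shut and seated, growing as it swings open towards -x of the box (to 1.5). Starts well open, stays where left (light friction). A spring roller catch resists from 0.085 to 0.035 rad (about 5 N at door_push), then snaps the door home to 0 against a hard stop; a door not pushed past it springs back ajar. Nothing to grasp: push its outer face with the closed fingers.
- door_hinge (a point): point on the door's vertical hinge axis, 65 mm above the table; in the box frame it is 61 mm in front (-x) and 110 mm to the left (+y) of the origin. It turns with the door, a plain grey panel 12 mm thick (6 mm each side of the axis), 220 mm wide, 4 to 126 mm above the table: its -y axis runs along the door to the free edge, its -x axis points out of the outer face
- door_push (a point): point on the door's outer face, 150 mm from the hinge axis, 100 mm above the table: a good place to push; same axes as door_hinge, so push along its +x
- plate: the sample slide: clear glass, 110 x 50 x 6 mm, about 80 g, 35 mm at one end frosted (the label), with a 12 x 12 mm notch in one corner of that end. Lies label face up, any heading, about centred on a fixed cork puck (40 mm across, 20 mm high). Origin: centre of its underside; x along its length to the frosted end, notch at the +x +y corner, z out of the label face. Grasp across its 50 mm width.
- frosted_end (a point): middle of the top edge of the plate's frosted, notched end (55 mm from the plate's centre)
- clear_end (a point): middle of the top edge of the plate's plain, clear end (55 mm from the plate's centre)
- blank: bystander: a blank clear glass plate of the same 110 x 50 x 6 mm size with four whole corners and no frosting, on its own like cork puck; it may be in either place. Leave it.
- jar: bystander: a sealed jar of gherkins, 84 mm across, 124 mm high; origin at the centre of its underside. Leave it.
- lid: bystander: a white jar lid lying flat, 84 mm across, 12 mm high; origin at the centre of its underside. Leave it.

How it is judged:
By the outcome, as a careful person would: the job done as asked, in the order asked, and still so for the second after the job is handed in, while the arm keeps its last pose, push and grip.
It also fails if it takes over 50 s, if anything falls off the work surface, if the arm or the gripper's body presses on something with over 40 N, if the wrist force passes 120 N, or if a joint passes its speed limit or range.

## Working session

There is one attempt and no reset: what is moved stays moved. The work goes in short steps, Python scripts to look and compute and a tool call to move; the robot and the scene stay as the last step left them, time stands still between calls to the robot, and variables do not carry over. Pictures are saved under pics/ and viewed, at most 10 in all, crops included, and the job is handed in when it is done.

```bash
ls; mkdir -p pics
```

Run:
```python
from bench import r
import cv2,numpy as np
o=r.observe();print({k:np.round(v,3).tolist() for k,v in o.items()})
for n in("scene","top"):
    cv2.imwrite(f"pics/{n}0.png",r.grab_frame(n)); c=r.calibration(n);print(n,c)
```

```text
bench.py
pics
{'time_s': 0.0, 'joint_positions': [-1.366, 0.616, -0.013, 1.425, 0.008, 1.103, -0.04], 'joint_vel': [0.001, 0.001, -0.001, 0.001, 0.001, 0.0, 0.001], 'joint_efforts': [0.001, -46.923, 0.259, -17.104, 0.01, 0.009, 0.0], 'tool_pos': [148.502, 631.986, 230.111], 'ee_rot': [-0.0, 0.115, 0.993, -0.001], 'wrist_force': [0.642, 0.823, -0.178], 'ft_torque': [0.024, 0.002, -0.009], 'grip_force': 0.0, 'finger_gap': 85.537}
scene {'intrinsics': array([[502.55783433,   0.        , 309.08792427],
       [  0.        , 502.55783433, 240.00676002],
       [  0.        ,   0.        ,   1.        ]]), 'rvec': array([ 0.87813761,  2.47681784, -1.09889856]), 'tvec': array([ 474.97423482, -159.60669875, 1338.78694738])}
top {'intrinsics': array([[584.60395676,   0.        , 321.39791445],
       [  0.        , 584.60395676, 242.59150538],
       [  0.        ,   0.        ,   1.        ]]), 'rvec': array([ 2.11982859, -2.12865483,  0.16275277]), 'tvec': array([-6.91082449e-01,  6.26481213e+02,  1.20435283e+03])}
```

View pics/scene0.png

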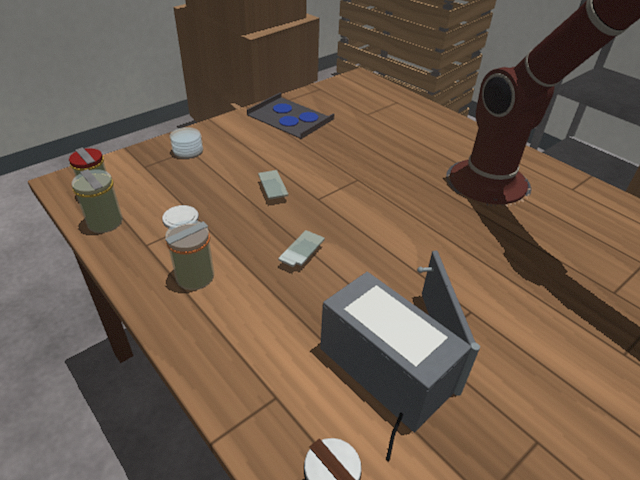

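View pics/top0.png

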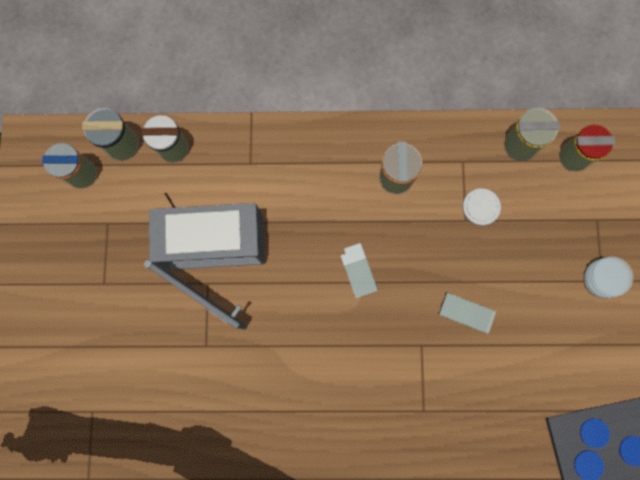

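Scene view: arm stands clear. Door is half open, its hinge at the box's left front corner in the top view (150,264), with the free end at (240,325). The notched, frosted slide is at about (359,270), frosted end up at (352,253). The blank is at (467,313), the jar at (402,162), the lid at (482,207).

Create h.py:
```python
import cv2,numpy as np
from bench import r
def cast(n,uv,z,c=None):
    c=c or r.calibration(n);R=cv2.Rodrigues(c["rvec"])[0];C=-R.T@c["tvec"]
    d=np.c_[np.atleast_2d(uv),np.ones(len(np.atleast_2d(uv)))]@np.linalg.inv(c["intrinsics"]).T@R
    return C+d*((z-C[2])/d[:,2])[:,None]
def proj(n,P):
    c=r.calibration(n);return cv2.projectPoints(np.float64(P).reshape(-1,1,3),c["rvec"],c["tvec"],c["intrinsics"],None)[0][:,0]
```

Run:
```python
from h import *
im=cv2.imread("pics/top0.png");hsv=cv2.cvtColor(im,cv2.COLOR_BGR2HSV)
def rect(x0,y0,x1,y1,m,z,nm):
    k=np.zeros(m.shape,np.uint8);k[y0:y1,x0:x1]=m[y0:y1,x0:x1]*255
    cs=max(cv2.findContours(k,0,1)[0],key=cv2.contourArea)
    b=cv2.boxPoints(cv2.minAreaRect(cs));P=cast("top",b,z)
    e=P[1]-P[0],P[2]-P[1];print(nm,b.round(1).tolist(),"c",P.mean(0).round(1),"len",[round(np.linalg.norm(v),1) for v in e],"yaw",[round(np.degrees(np.arctan2(v[1],v[0])),1) for v in e]);return P
pl=(hsv[...,1]<70)&(hsv[...,2]>110)
rect(150,200,250,260,(hsv[...,1]<40)&(hsv[...,2]>190),131,"window")
rect(330,235,390,305,pl,26,"plate");rect(330,235,390,305,pl&(hsv[...,2]>205),26,"label")
rect(430,285,505,340,pl,26,"blank");rect(380,138,425,182,pl,124,"jar");rect(455,180,510,235,pl,12,"lid")
P=cast("top",[[150,264],[240,325]],126);print(P.round(1))
a=cv2.resize(im[235:310,325:400],None,fx=5,fy=5,interpolation=2);b=cv2.resize(im[200:335,140:275],(375,375),interpolation=2)
cv2.imwrite("pics/z1.png",np.hstack([a,b]))
```

```text
window [[164.6999969482422, 214.8000030517578], [237.89999389648438, 210.5], [240.10000610351562, 248.39999389648438], [166.8000030517578, 252.60000610351562]] c [637.5 237.2 131. ] len [np.float64(150.2), np.float64(78.5)] yaw [np.float64(-87.0), np.float64(-175.5)]
plate [[337.29998779296875, 249.8000030517578], [360.6000061035156, 241.39999389648438], [378.0, 290.29998779296875], [354.70001220703125, 298.6000061035156]] c [570.5 -81.6  26. ] len [np.float64(54.5), np.float64(113.5)] yaw [np.float64(-70.4), np.float64(-161.4)]Traceback (most recent call last):
  File "<stdin>", line 10, in <module>
  File "<stdin>", line 5, in rect
ValueError: max() iterable argument is empty
```

Run:
```python
from h import *
im=cv2.imread("pics/top0.png");hsv=cv2.cvtColor(im,cv2.COLOR_BGR2HSV)
def rect(x0,y0,x1,y1,m,z,nm):
    k=np.zeros(m.shape,np.uint8);k[y0:y1,x0:x1]=m[y0:y1,x0:x1]*255
    cs=max(cv2.findContours(k,0,1)[0],key=cv2.contourArea)
    P=cast("top",cv2.boxPoints(cv2.minAreaRect(cs)),z);print(nm,P.mean(0).round(1))
pl=(hsv[...,1]<70)&(hsv[...,2]>110)
rect(430,285,505,340,pl,26,"blank");rect(380,138,425,182,pl,124,"jar");rect(455,180,510,235,pl,12,"lid")
yaw=np.radians(3.7);B=np.array([637.5,237.2])
R=np.array([[np.cos(yaw),-np.sin(yaw)],[np.sin(yaw),np.cos(yaw)]]);H=B+R@[-61,110];print("hinge",H)
print("proj hinge",proj("top",[[*H,126]]))
# door: dark gray pixels
for a in (25,30,35,40,45):
    t=yaw-np.radians(a)   # door frame yaw at opening a: -y axis swings to -x
    d=np.array([-(-np.sin(t)),-np.cos(t)]) # -y axis
    o=-np.array([np.cos(t),np.sin(t)])
    print(a,proj("top",[[*(H+220*d+6*o),126],[*(H+220*d-6*o),126]]).round(1).tolist(),(H+150*d+6*o).round(1))
a=cv2.resize(im[235:310,325:400],None,fx=5,fy=5,interpolation=2);b=cv2.resize(im[200:335,140:275],(375,375),interpolation=2)
cv2.imwrite("pics/z1.png",np.hstack([a,b]))
```

```text
blank [ 476.9 -315.1   26. ]
jar [ 783.7 -171.6  124. ]
lid [ 713.7 -360.9   12. ]
hinge [569.52859338 343.03424721]
proj hinge [[149.68249876 265.21442533]]
25 [[248.9, 307.3], [251.2, 301.6]] [509.5 205.5]
30 [[244.6, 316.1], [247.4, 310.6]] [497.7 211.2]
35 [[239.6, 324.5], [242.8, 319.3]] [486.5 218. ]
40 [[233.8, 332.5], [237.5, 327.5]] [475.9 225.7]
45 [[227.4, 340.0], [231.5, 335.4]] [466.  234.3]
```

View pics/z1.png

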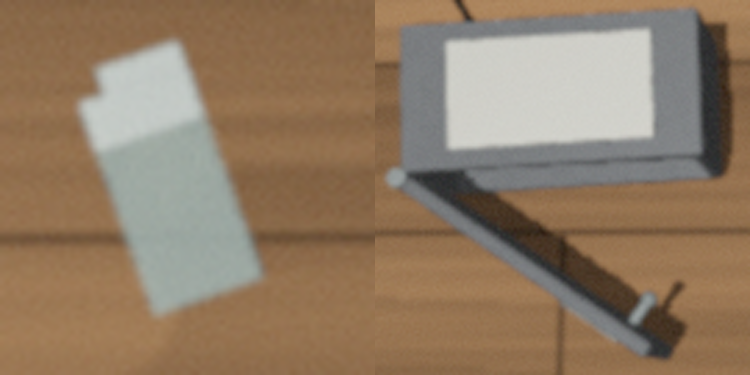

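Notched slide: label end up in the picture, notch at +x+y corner, yaw about 19°. The door's free edge is at about (238,327), which gives about 36° open. Next, the moves for the door.

Add to h.py:
```python
from scipy.spatial.transform import Rotation as Rt
def st(): 
    o=r.observe();q=o["ee_rot"];return np.array(o["tool_pos"]),Rt.from_quat(np.roll(q,-1)).as_matrix(),o
def rows(Ps):
    p,R,_=st()
    for P in Ps: print(np.round(P,1),"->",np.round(R.T@(np.array(P)-p),1))
H=np.array([569.5,343.0]);yaw=np.radians(3.7);B=np.array([637.5,237.2])
def door(a,s=150,off=18):
    t=yaw-np.radians(a);return H+s*np.array([np.sin(t),-np.cos(t)])-off*np.array([np.cos(t),np.sin(t)])
```

Run:
```python
from h import *
rows([[*door(36,off=60),230],[*door(36,off=60),82]]+[[*door(a),82] for a in (36,30,24,18,12,6,4,2,0,-2)])
```

```text
[438.6 248.3 230. ] -> [-370.2 -307.3    1. ]
[438.6 248.3  82. ] -> [-370.2 -306.9  149. ]
[474.1 225.8  82. ] -> [-409.9 -320.6  149. ]
[486.9 216.5  82. ] -> [-424.4 -326.8  149. ]
[500.6 208.6  82. ] -> [-439.5 -331.4  149. ]
[515.  202.1  82. ] -> [-455.1 -334.4  149. ]
[530.  197.2  82. ] -> [-470.8 -335.7  149.1]
[545.5 193.8  82. ] -> [-486.6 -335.4  149.1]
[550.7 193.1  82. ] -> [-491.9 -335.   149.1]
[556.  192.5  82. ] -> [-497.1 -334.3  149.1]
[561.2 192.2  82. ] -> [-502.3 -333.5  149. ]
[566.5 192.   82. ] -> [-507.5 -332.5  149. ]
```

Units first: shifts go in shares of 800 mm and turns go in shares of 2 pi rad. So -370 mm / 800 = -0.4625, -333 mm / 800 = -0.4163.

>>> {"fn": "drive_effector", "kwargs": {"plan": [{"d":[-0.0463, -0.0388, 0], "finger_gap":0}, {"d":[-0.0925, -0.0763, 0], "finger_gap":0}, {"d":[-0.1388, -0.115, 0], "finger_gap":0}, {"d":[-0.185, -0.1538, 0], "finger_gap":0}, {"d":[-0.2313, -0.1913, 0], "finger_gap":0}, {"d":[-0.2775, -0.23, 0], "finger_gap":0}, {"d":[-0.3238, -0.2688, 0], "finger_gap":0}, {"d":[-0.37, -0.3075, 0], "finger_gap":0}, {"d":[-0.4163, -0.345, 0], "finger_gap":0}, {"d":[-0.4625, -0.3838, 0], "finger_gap":0}]}}

```text
time_s: 1.1
tool_pos: [439.3, 247.6, 231.1]
ee_rot: [-0.0, 0.115, 0.993, -0.0]
wrist_force: [0.3, 0.7, -0.1]
finger_gap: -0.0
grip_force: 0.0
```

>>> {"fn": "drive_effector", "kwargs": {"plan": [{"d":[0, 0, 0.0463], "finger_gap":0}, {"d":[0, 0, 0.0925], "finger_gap":0}, {"d":[0, 0, 0.1388], "finger_gap":0}, {"d":[0, 0, 0.1863], "finger_gap":0}, {"d":[0, 0, 0.1863], "finger_gap":0}, {"d":[0, 0, 0.1863], "finger_gap":0}]}}

```text
time_s: 1.7
tool_pos: [438.5, 249.2, 82.3]
ee_rot: [-0.001, 0.115, 0.993, -0.0]
wrist_force: [-0.4, -0.1, 0.8]
finger_gap: 0.2
grip_force: 0.0
```

```bash
python3 -c "
from h import *
rows([[*door(a),82] for a in (36,30,24,18,12,6,4,2,0,-2)])"
```

```text
[474.1 225.8  82. ] -> [-40.  -14.6   0.3]
[486.9 216.5  82. ] -> [-54.6 -20.7   0.3]
[500.6 208.6  82. ] -> [-69.7 -25.3   0.3]
[515.  202.1  82. ] -> [-85.2 -28.3   0.3]
[530.  197.2  82. ] -> [-101.   -29.7    0.3]
[545.5 193.8  82. ] -> [-116.8  -29.4    0.2]
[550.7 193.1  82. ] -> [-122.   -28.9    0.2]
[556.  192.5  82. ] -> [-127.3  -28.3    0.2]
[561.2 192.2  82. ] -> [-132.5  -27.4    0.2]
[566.5 192.   82. ] -> [-137.7  -26.4    0.2]
```

Push up to about 8° first, then through the catch.

Scaled: -112 mm / 800 = -0.14, -101 mm / 800 = -0.1263.

>>> {"fn": "drive_effector", "kwargs": {"plan": [{"d":[-0.025, -0.0088, 0], "finger_gap":0}, {"d":[-0.05, -0.0188, 0], "finger_gap":0}, {"d":[-0.0688, -0.0263, 0], "finger_gap":0}, {"d":[-0.0875, -0.0313, 0], "finger_gap":0}, {"d":[-0.1063, -0.035, 0], "finger_gap":0}, {"d":[-0.1263, -0.0375, 0], "finger_gap":0}, {"d":[-0.14, -0.0375, 0], "finger_gap":0}, {"d":[-0.14, -0.0375, 0], "finger_gap":0}]}}

```text
time_s: 2.5
tool_pos: [542.7, 193.6, 82.4]
ee_rot: [0.001, 0.116, 0.993, 0.0]
wrist_force: [-0.2, -0.1, -0.5]
finger_gap: 0.1
grip_force: 0.0
```

>>> {"fn": "drive_effector", "kwargs": {"plan": [{"d":[-0.0063, 0, 0], "finger_gap":0}, {"d":[-0.0125, 0.0013, 0], "finger_gap":0}, {"d":[-0.0188, 0.0025, 0], "finger_gap":0}, {"d":[-0.0225, 0.0025, 0], "finger_gap":0}, {"d":[-0.025, 0.0038, 0], "finger_gap":0}, {"d":[-0.025, 0.0038, 0], "finger_gap":0}]}}

```text
time_s: 3.1
tool_pos: [557.8, 193.0, 81.8]
ee_rot: [-0.003, 0.114, 0.993, -0.001]
wrist_force: [-6.6, -0.9, 3.8]
finger_gap: -0.3
grip_force: 0.0
```

Scaled: -5 mm / 800 = -0.0063, -3 mm / 800 = -0.0038.

>>> {"fn": "drive_effector", "kwargs": {"plan": [{"d":[-0.0038, 0, 0], "finger_gap":0}, {"d":[-0.0063, 0, 0], "finger_gap":0}, {"d":[-0.0063, 0, 0], "finger_gap":0}]}}

```text
time_s: 3.4
tool_pos: [557.7, 192.9, 81.6]
ee_rot: [-0.008, 0.113, 0.994, -0.002]
wrist_force: [-15.1, -0.0, 10.0]
finger_gap: 0.2
grip_force: 0.0
```

>>> {"fn": "drive_effector", "kwargs": {"plan": [{"d":[-0.0038, 0, 0], "finger_gap":0}, {"d":[-0.0063, 0, 0], "finger_gap":0}, {"d":[-0.0063, 0, 0], "finger_gap":0}]}}

```text
time_s: 3.7
tool_pos: [557.5, 192.8, 81.6]
ee_rot: [-0.013, 0.112, 0.994, -0.002]
wrist_force: [-23.5, 0.7, 16.8]
finger_gap: -0.2
grip_force: 0.0
```

```bash
python3 -c "
from h import *
im=r.grab_frame('top');cv2.imwrite('pics/t2.png',cv2.resize(im[190:340,130:330],None,fx=4,fy=4))"
```

```text
(no output)
```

View pics/t2.png

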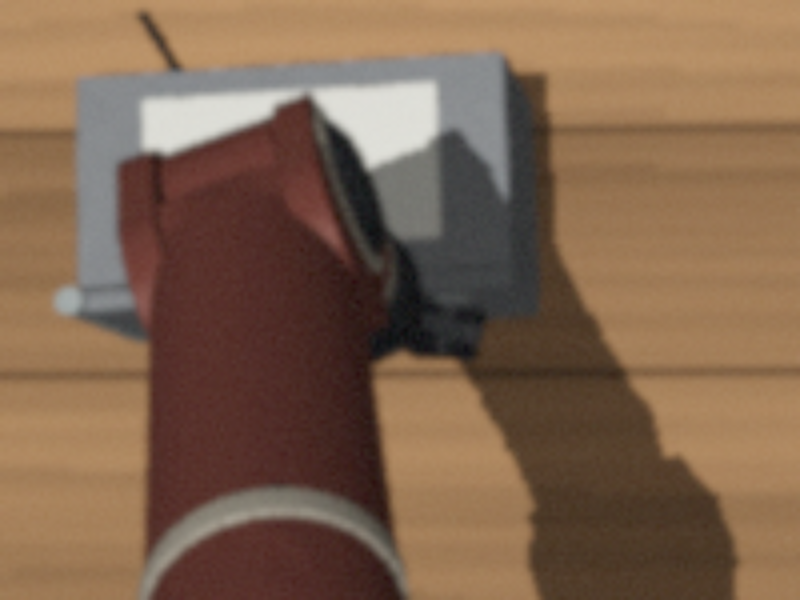

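The view is blocked by the arm, but 23 N with no motion means a hard stop. Back off and check.

Scaled: -140 mm / 800 = -0.175, -100 mm / 800 = -0.125.

>>> {"fn": "drive_effector", "kwargs": {"plan": [{"d":[0.0188, 0, 0], "finger_gap":0}, {"d":[0.05, 0, 0], "finger_gap":0}, {"d":[0.0875, 0, 0], "finger_gap":0}, {"d":[0.0875, 0, -0.0625], "finger_gap":0}, {"d":[0.0875, 0, -0.125], "finger_gap":0}, {"d":[0.0875, 0, -0.175], "finger_gap":0}]}}

```text
time_s: 4.35
tool_pos: [503.6, 207.0, 225.3]
ee_rot: [0.002, 0.115, 0.993, 0.001]
wrist_force: [0.6, -0.1, 0.4]
finger_gap: 0.1
grip_force: 0.0
```

```bash
python3 -c "
from h import *
im=r.grab_frame('scene');a=cv2.resize(im[225:445,300:500],(500,550));cv2.imwrite('pics/s3.png',a)
im=r.grab_frame('top');cv2.imwrite('pics/t3.png',im)"
```

```text
(no output)
```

View pics/s3.png

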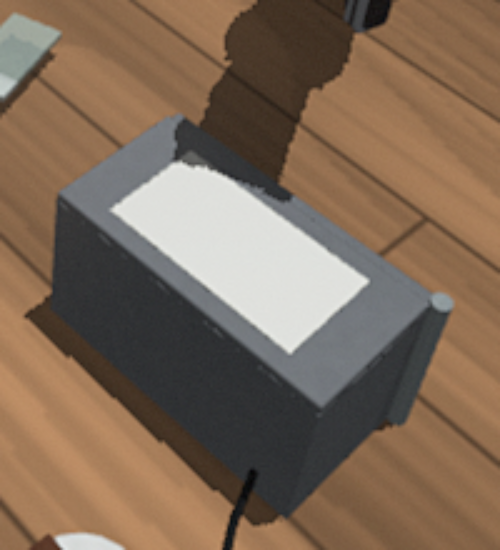

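Door lies flush with the box front along its whole width: shut. On to the slide.

```bash
python3 -c "
from h import *
rows([[570.5,-81.6,110],[570.5,-81.6,3]])
p,R,o=st();print(np.degrees(np.arctan2(R[1,1],R[0,1])),o['joint_positions'],r.grasp_offset)"
```

```text
[570.5 -81.6 110. ] -> [-126.6 -268.8  118.1]
[570.5 -81.6   3. ] -> [-125.2 -269.8  225.1]
76.7818707489625 [-0.44603207  0.4506964   0.02377857  1.73974428 -0.01230156  0.93533147
  0.9225488 ] 18.700000000000003
```

Scaled: -269 mm / 800 = -0.3363, -242 mm / 800 = -0.3025, 1.4 rad / 6.2832 = 0.2228.

>>> {"fn": "drive_effector", "kwargs": {"plan": [{"d":[-0.0163, -0.0338, 0.015], "spin":0.0223, "finger_gap":85}, {"d":[-0.0313, -0.0675, 0.03], "spin":0.0446, "finger_gap":85}, {"d":[-0.0475, -0.1013, 0.0438], "spin":0.0668, "finger_gap":85}, {"d":[-0.0638, -0.135, 0.0588], "spin":0.0891, "finger_gap":85}, {"d":[-0.0788, -0.1675, 0.0738], "spin":0.1114, "finger_gap":85}, {"d":[-0.095, -0.2013, 0.0888], "spin":0.1337, "finger_gap":85}, {"d":[-0.1113, -0.235, 0.1038], "spin":0.156, "finger_gap":85}, {"d":[-0.1263, -0.2688, 0.1175], "spin":0.1783, "finger_gap":85}, {"d":[-0.1425, -0.3025, 0.1325], "spin":0.2005, "finger_gap":85}, {"d":[-0.1575, -0.3363, 0.1475], "spin":0.2228, "finger_gap":85}]}}

```text
time_s: 5.45
tool_pos: [564.3, -85.5, 103.4]
ee_rot: [0.001, 0.73, 0.684, -0.0]
wrist_force: [1.0, 1.0, 0.1]
finger_gap: 85.1
grip_force: 0.0
```

>>> {"fn": "drive_effector", "kwargs": {"plan": [{"spin":0.0223, "finger_gap":85}, {"spin":0.0446, "finger_gap":85}, {"spin":0.0668, "finger_gap":85}, {"spin":0.0891, "finger_gap":85}, {"spin":0.1114, "finger_gap":85}, {"spin":0.1337, "finger_gap":85}, {"spin":0.156, "finger_gap":85}, {"spin":0.1783, "finger_gap":85}, {"spin":0.1878, "finger_gap":85}, {"spin":0.1878, "finger_gap":85}]}}

```text
time_s: 6.45
tool_pos: [563.8, -84.1, 103.7]
ee_rot: [0.001, 0.986, 0.165, -0.0]
wrist_force: [0.7, 0.3, -0.3]
finger_gap: 85.0
grip_force: 0.0
```

```bash
python3 -c "
from h import *
rows([[570.5,-81.6,110],[570.5,-81.6,3]])
p,R,o=st();print(np.degrees(np.arctan2(R[1,1],R[0,1])),o['joint_positions'])
c=r.calibration('wrist');im=r.grab_frame('wrist');cv2.imwrite('pics/w4.png',im)
hsv=cv2.cvtColor(im,cv2.COLOR_BGR2HSV);m=((hsv[...,1]<70)&(hsv[...,2]>110)).astype(np.uint8)
for k in sorted(cv2.findContours(m,0,1)[0],key=cv2.contourArea)[-2:]:
  b=cv2.boxPoints(cv2.minAreaRect(k));P=cast('wrist',b,26,c);e=P[1]-P[0],P[2]-P[1];print(b.round().tolist(),P.mean(0),[(np.linalg.norm(v),np.degrees(np.arctan2(v[1],v[0]))) for v in e])
"
```

```text
[570.5 -81.6 110. ] -> [ 7.1 -0.2 -6.3]
[570.5 -81.6   3. ] -> [  7.2  -0.3 100.7]
-70.98789717829801 [-0.31111771  0.74782733  0.70003203  1.81332764 -0.63951093  0.82107975
 -0.52772185]
[[530.0, 0.0], [615.0, 0.0], [615.0, 15.0], [530.0, 15.0]] [ 741.55001441 -174.38297482   26.        ] [(np.float64(47.12385955573444), np.float64(-70.98692231450873)), (np.float64(7.509060268508053), np.float64(-145.23611610832194))]
[[276.0, 148.0], [356.0, 148.0], [356.0, 303.0], [276.0, 303.0]] [570.34231566 -82.16892301  26.        ] [(np.float64(50.32323615114809), np.float64(-71.00662236308365)), (np.float64(111.0400324752211), np.float64(-158.81649922799647))]
```

View pics/w4.png

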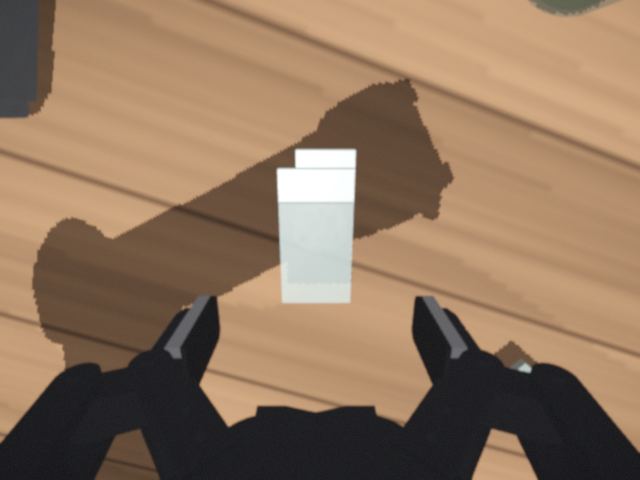

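The wrist view shows the slide (276–356, 148–303) aligned between the open fingers, notch top left; it agrees with the top view within 1 mm. Descend and grasp.

>>> {"fn": "drive_effector", "kwargs": {"plan": [{"d":[0.0088, 0, 0], "finger_gap":85}, {"d":[0.0088, 0, 0.0438], "finger_gap":85}, {"d":[0.0088, 0, 0.0813], "finger_gap":85}, {"d":[0.0088, 0, 0.1063], "finger_gap":85}, {"d":[0.0088, 0, 0.1188], "finger_gap":85}, {"d":[0.0088, 0, 0.125], "finger_gap":85}, {"d":[0.0088, 0, 0.125], "finger_gap":85}]}}

```text
time_s: 7.2
tool_pos: [570.7, -82.1, 4.3]
ee_rot: [0.0, 0.986, 0.165, 0.0]
wrist_force: [0.3, 0.6, 0.0]
finger_gap: 84.8
grip_force: 0.0
```

>>> {"fn": "drive_effector", "kwargs": {"plan": [{"finger_gap":40}, {"finger_gap":40}, {"finger_gap":40}, {"finger_gap":40}, {"finger_gap":40}, {"finger_gap":40}]}}

```text
time_s: 7.8
tool_pos: [571.1, -82.1, 5.6]
ee_rot: [0.0, 0.986, 0.165, 0.001]
wrist_force: [-1.5, 1.0, 5.8]
finger_gap: 49.1
grip_force: 61.7
```

Scaled: -155 mm / 800 = -0.1938, -110 mm / 800 = -0.1375.

>>> {"fn": "drive_effector", "kwargs": {"plan": [{"d":[0, 0, -0.0125], "finger_gap":40}, {"d":[0, 0, -0.0375], "finger_gap":40}, {"d":[0, 0, -0.0875], "finger_gap":40}, {"d":[0, 0, -0.1375], "finger_gap":40}, {"d":[0, 0, -0.1938], "finger_gap":40}, {"d":[0, 0, -0.1938], "finger_gap":40}]}}

```text
time_s: 8.4
tool_pos: [573.8, -84.1, 165.9]
ee_rot: [0.003, 0.986, 0.164, 0.006]
wrist_force: [0.0, 0.0, -0.1]
finger_gap: 48.4
grip_force: 62.2
```

```bash
python3 -c "
from h import *
u=np.array([-np.sin(yaw),np.cos(yaw)])
rows([[*(B-140*u),z] for z in (160,142,115,98)])
print(st()[2]['joint_positions'])"
```

```text
[646.5  97.5 160. ] -> [ 127.6 -148.2    6.3]
[646.5  97.5 142. ] -> [ 127.4 -148.3   24.3]
[646.5  97.5 115. ] -> [ 127.1 -148.5   51.3]
[646.5  97.5  98. ] -> [ 127.  -148.7   68.3]
[-0.35092097  0.68170743  0.76807749  1.74038169 -0.57220549  0.94289899
 -0.59235855]
```

Scaled: -148 mm / 800 = -0.185, -132 mm / 800 = -0.165, -1.304 rad / 6.2832 = -0.2075.

>>> {"fn": "drive_effector", "kwargs": {"plan": [{"d":[0.0175, -0.02, 0], "spin":-0.0223, "finger_gap":40}, {"d":[0.035, -0.0413, 0], "spin":-0.0446, "finger_gap":40}, {"d":[0.0525, -0.0613, 0], "spin":-0.0668, "finger_gap":40}, {"d":[0.07, -0.0825, 0], "spin":-0.0891, "finger_gap":40}, {"d":[0.0875, -0.1025, 0], "spin":-0.1114, "finger_gap":40}, {"d":[0.105, -0.1238, 0], "spin":-0.1337, "finger_gap":40}, {"d":[0.1225, -0.1438, 0], "spin":-0.156, "finger_gap":40}, {"d":[0.14, -0.165, 0], "spin":-0.1783, "finger_gap":40}, {"d":[0.1588, -0.185, 0], "spin":-0.2005, "finger_gap":40}, {"d":[0.1588, -0.185, 0], "spin":-0.2075, "finger_gap":40}]}}

```text
time_s: 9.4
tool_pos: [642.4, 104.5, 158.4]
ee_rot: [-0.001, 0.681, 0.733, 0.001]
wrist_force: [-0.0, 1.1, -0.1]
finger_gap: 48.6
grip_force: 62.2
```

>>> {"fn": "drive_effector", "kwargs": {"plan": [{"finger_gap":40}, {"finger_gap":40}]}}

```text
time_s: 9.6
tool_pos: [641.8, 98.3, 158.9]
ee_rot: [-0.0, 0.685, 0.729, -0.001]
wrist_force: [-0.5, 0.8, -0.6]
finger_gap: 48.6
grip_force: 62.2
```

```bash
python3 -c "
from h import *
u=np.array([-np.sin(yaw),np.cos(yaw)])
rows([[*(B-140*u),z] for z in (160,142,120,98)])
p,R,o=st();print(np.degrees(np.arctan2(R[1,0],R[0,0])))
im=r.grab_frame('wrist');cv2.imwrite('pics/w5.png',im)"
```

```text
[646.5  97.5 160. ] -> [-1.1  4.7 -1.1]
[646.5  97.5 142. ] -> [-1.1  4.7 16.9]
[646.5  97.5 120. ] -> [-1.1  4.7 38.9]
[646.5  97.5  98. ] -> [-1.1  4.8 60.9]
93.53919179156121
```

View pics/w5.png

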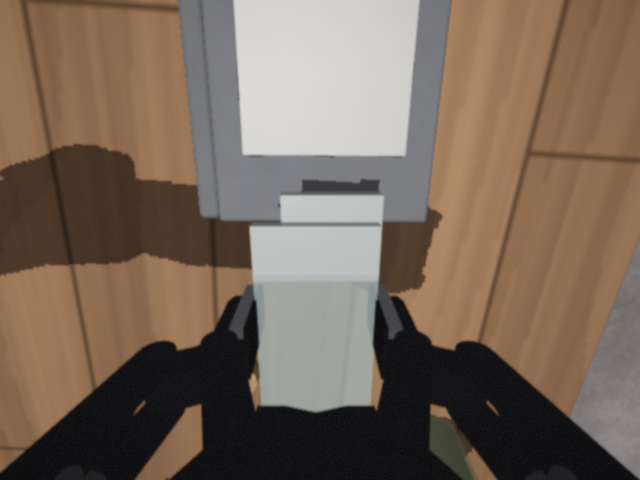

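The level slide is held centrally; its frosted end overlaps the box's right edge (v≈218) as planned. Now lever it against that edge.

Scaled: 40 mm / 800 = 0.05, 35 mm / 800 = 0.0438.

>>> {"fn": "drive_effector", "kwargs": {"plan": [{"d":[0, 0.005, 0.0188], "finger_gap":40}, {"d":[0, 0.005, 0.0438], "finger_gap":40}, {"d":[0, 0.005, 0.05], "finger_gap":40}, {"d":[0, 0.005, 0.05], "finger_gap":40}]}}

```text
time_s: 10.05
tool_pos: [645.4, 99.2, 117.6]
ee_rot: [-0.001, 0.684, 0.729, -0.001]
wrist_force: [-0.2, 0.3, -0.4]
finger_gap: 48.7
grip_force: 62.2
```

>>> {"fn": "drive_effector", "kwargs": {"plan": [{"d":[0, 0, 0.005], "finger_gap":40}, {"d":[0, 0, 0.01], "finger_gap":40}, {"d":[0, 0, 0.01], "finger_gap":40}]}}

```text
time_s: 10.35
tool_pos: [647.3, 99.2, 114.6]
ee_rot: [0.001, 0.684, 0.729, 0.001]
wrist_force: [-3.4, -0.8, 10.2]
finger_gap: 48.4
grip_force: 63.1
```

>>> {"fn": "drive_effector", "kwargs": {"plan": [{"d":[0, 0, 0.0038], "finger_gap":40}, {"d":[0, 0, 0.0075], "finger_gap":40}, {"d":[0, 0, 0.0075], "finger_gap":40}]}}

```text
time_s: 10.65
tool_pos: [647.5, 98.6, 109.8]
ee_rot: [0.001, 0.684, 0.729, 0.002]
wrist_force: [-4.6, -0.8, 14.3]
finger_gap: 48.5
grip_force: 65.3
```

Scaled: 9 mm / 800 = 0.0113, 6 mm / 800 = 0.0075.

>>> {"fn": "drive_effector", "kwargs": {"plan": [{"d":[0, 0, 0.0038], "finger_gap":40}, {"d":[0, 0, 0.0075], "finger_gap":40}, {"d":[0, 0, 0.0113], "finger_gap":40}, {"d":[0, 0, 0.0113], "finger_gap":40}]}}

```text
time_s: 11.05
tool_pos: [647.7, 98.8, 101.4]
ee_rot: [0.001, 0.684, 0.729, 0.002]
wrist_force: [-6.5, -1.6, 16.2]
finger_gap: 48.3
grip_force: 70.1
```

```bash
python3 -c "
from h import *
im=r.grab_frame('scene');cv2.imwrite('pics/s6.png',cv2.resize(im[210:410,280:480],(600,600),interpolation=2))"
```

```text
(no output)
```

View pics/s6.png

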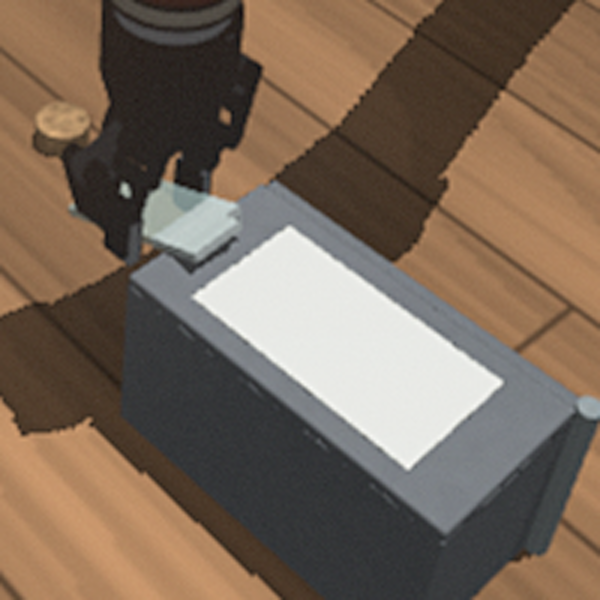

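Scaled: 3 mm / 800 = 0.0038, 2 mm / 800 = 0.0025.

>>> {"fn": "drive_effector", "kwargs": {"plan": [{"d":[0, 0, 0.0025], "finger_gap":40}, {"d":[0, 0, 0.0038], "finger_gap":40}, {"d":[0, 0, 0.0038], "finger_gap":40}]}}

```text
time_s: 11.4
tool_pos: [647.9, 99.1, 99.6]
ee_rot: [0.001, 0.684, 0.729, 0.002]
wrist_force: [-7.8, -2.3, 21.4]
finger_gap: 48.3
grip_force: 71.8
```

>>> {"fn": "drive_effector", "kwargs": {"plan": [{"d":[0, 0, -0.0125], "finger_gap":40}, {"d":[0, 0, -0.05], "finger_gap":40}, {"d":[0, 0, -0.1], "finger_gap":40}, {"d":[0, 0, -0.15], "finger_gap":40}, {"d":[0, 0, -0.15], "finger_gap":40}]}}

```text
time_s: 11.9
tool_pos: [650.6, 99.2, 220.8]
ee_rot: [0.005, 0.684, 0.729, 0.006]
wrist_force: [0.4, -0.7, -0.6]
finger_gap: 48.4
grip_force: 68.9
```

```bash
python3 -c "
from h import *
zt=231-18
rows([[*B,zt]]);im=r.grab_frame('wrist');cv2.imwrite('pics/w7.png',im)"
```

```text
[637.5 237.2 213. ] -> [138.5  -4.4   7.8]
```

View pics/w7.png

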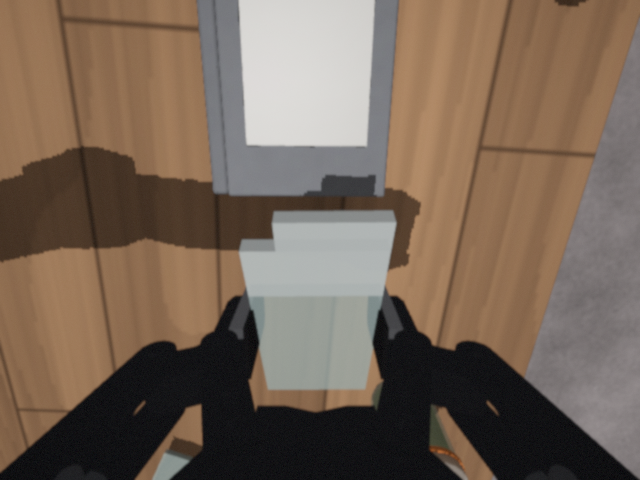

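Slide tilted in the pads, frosted notched end nearer the camera. Corners of the top face: (394,222), (274,222), notch (242,251), clear end (266,389), (369,389). Measure the tilt by PnP.

Create pnp.py:
```python
from h import *
def pose(c,uv,obj):
    uv=np.float64(uv);obj=np.float64(obj)
    ok,rv,tv=cv2.solvePnP(obj,uv,c["intrinsics"],None,flags=cv2.SOLVEPNP_SQPNP)
    ok,rv,tv=cv2.solvePnP(obj,uv,c["intrinsics"],None,rv,tv,True)
    e=cv2.projectPoints(obj,rv,tv,c["intrinsics"],None)[0][:,0]-uv
    W=cv2.Rodrigues(c["rvec"])[0].T;Rp=W@cv2.Rodrigues(rv)[0];t=W@(tv[:,0]-c["tvec"])
    print("centre(underside)",t.round(1),"x",Rp[:,0].round(3),"z",Rp[:,2].round(3),"tilt",np.degrees(np.arcsin(Rp[2,0])).round(1),"err",e.round(1).tolist())
```

```bash
python3 -c "
from pnp import *
print(st()[0]);c=r.calibration('wrist')
pose(c,[[394,222],[274,222],[242,251],[266,389],[369,389]],[[55,-25,6],[55,13,6],[43,25,6],[-55,25,6],[-55,-25,6]])
im=cv2.imread('pics/w5.png')
pose(c,[[384,222],[382,195],[281,194],[250,225],[260,406],[372,406]][1:],[[55,-25,6],[55,13,6],[43,25,6],[-55,25,6],[-55,-25,6]])"
```

```text
[648.65828357  99.33749018 217.41789265]
centre(underside) [648.3 100.4 231.9] x [-0.073  0.933  0.353] z [ 0.01  -0.354  0.935] tilt 20.7 err [[0.9, -0.3], [-0.3, 0.3], [-0.7, -0.4], [3.4, 0.4], [-3.3, 0.4]]
centre(underside) [648.   99.8 225.8] x [-0.067  0.994  0.086] z [-0.004 -0.087  0.996] tilt 4.9 err [[1.5, -1.0], [-1.1, 0.2], [-0.2, -0.5], [5.5, 0.9], [-5.7, 0.9]]
```

Run:
```python
import cv2,numpy as np
for f in("w5","w7"):
    im=cv2.imread(f"pics/{f}.png").astype(float)
    g=cv2.GaussianBlur(im,(0,0),1)
    def edges(P,n):
        P=P.mean(0);d=np.abs(np.gradient(P,axis=0)).sum(1)
        k=[i for i in range(1,len(d)-1) if d[i]>14 and d[i]>=d[i-1] and d[i]>d[i+1]]
        print(f,n,[(i+round(.5*(d[i-1]-d[i+1])/(d[i-1]-2*d[i]+d[i+1]),1),int(d[i])) for i in k])
    for u in (255,262,300,340,360,375): edges(g[170:420,u-3:u+4].transpose(1,0,2),f"col {u} (v-170)")
    for v in (205,216,235,246,260,275,285,365,375,383,395,403): edges(g[v-2:v+3,220:420],f"row {v} (u-220)")
```

```text
w5 col 255 (v-170) [(np.float64(49.4), 36), (np.float64(55.6), 76), (np.float64(113.0), 17), (np.float64(130.0), 32), (np.float64(204.1), 31), (np.float64(235.9), 27)]
w5 col 262 (v-170) [(np.float64(49.4), 36), (np.float64(55.6), 76), (np.float64(111.4), 15), (np.float64(235.5), 85)]
w5 col 300 (v-170) [(np.float64(24.7), 76), (np.float64(51.8), 58), (np.float64(56.0), 59), (np.float64(111.0), 15), (np.float64(238.9), 97)]
w5 col 340 (v-170) [(np.float64(11.5), 49), (np.float64(24.5), 79), (np.float64(51.8), 57), (np.float64(56.0), 59), (np.float64(111.0), 15), (np.float64(236.8), 94)]
w5 col 360 (v-170) [(np.float64(9.1), 28), (np.float64(11.8), 26), (np.float64(24.5), 78), (np.float64(51.8), 56), (np.float64(56.0), 58), (np.float64(111.1), 22), (np.float64(235.6), 100)]
w5 col 375 (v-170) [(np.float64(9.5), 48), (np.float64(24.5), 76), (np.float64(51.8), 54), (np.float64(56.0), 56), (np.float64(111.0), 22), (np.float64(129.8), 27), (np.float64(235.8), 40)]
w5 row 205 (u-220) [(np.float64(56.7), 15), (np.float64(60.1), 77), (np.float64(162.9), 53)]
w5 row 216 (u-220) [(np.float64(6
[... 2422 characters left out ...]
4(166.1), 36)]
w7 row 285 (u-220) [(np.float64(25.4), 49), (np.float64(163.9), 43)]
w7 row 365 (u-220) [(np.float64(33.5), 67), (np.float64(42.2), 37), (np.float64(149.4), 24), (np.float64(157.4), 80)]
w7 row 375 (u-220) [(np.float64(31.2), 68), (np.float64(44.2), 36), (np.float64(147.4), 24), (np.float64(159.8), 76)]
w7 row 383 (u-220) [(np.float64(28.7), 69), (np.float64(45.9), 33), (np.float64(146.0), 25), (np.float64(162.0), 54)]
w7 row 395 (u-220) [(np.float64(31.3), 70), (np.float64(106.7), 33), (np.float64(151.8), 35), (np.float64(159.5), 37)]
w7 row 403 (u-220) [(np.float64(33.0), 68), (np.float64(101.7), 14), (np.float64(105.9), 33), (np.float64(151.8), 29), (np.float64(157.8), 37)]
```

```bash
python3 -c "
from pnp import *
print(st()[0]);c=r.calibration('wrist');print(c['intrinsics'][0,0])
pose(c,[[396.5,222],[238.3,251],[267.2,389.1],[364.8,389.1]],[[55,-25,6],[43,25,6],[-55,25,6],[-55,-25,6]])
# w5: level-plate check, side edges only: points on rows 235 & 375 give width 131.9,113 ; frosted edge 194.6
K=c['intrinsics'];W=cv2.Rodrigues(c['rvec'])[0];print('cam axis z world',W[2].round(3),'cam pos',(-W.T@c['tvec']).round(1))
"
```

```text
[648.65828357  99.33749018 217.41789265]
339.63019213715523
centre(underside) [647.7 101.7 234.2] x [-0.068  0.927  0.369] z [ 0.013 -0.369  0.93 ] tilt 21.6 err [[0.0, 0.0], [-0.0, -0.0], [0.1, 0.0], [-0.1, 0.0]]
cam axis z world [ 0.028 -0.317 -0.948] cam pos [641.7 181.  358.8]
```

```bash
python3 -c "
from pnp import *
c=r.calibration('wrist')
o=[[55,-25,6],[43,25,6],[-55,25,6],[-55,-25,6],[55,-25,0],[43,25,0],[20,25,6],[20,-25,6]]
pose(c,[[396.5,222],[238.3,251],[267.2,389.1],[364.8,389.1],[394.3,210],[239.,238.8],[246.0-.4,295.8-8],[383.3,287.8]][:6],o[:6])
pose(c,[[396.5,222],[238.3,251],[267.2,389.1],[364.8,389.1],[384.1-2.4,295.8],[247.8,295.8]],o[:4]+[[20,-25,6],[20,25,6]])
pose(c,[[396.5,210],[238.3,239],[267.2,389.1],[364.8,389.1],[384.1-2.4,295.8],[247.8,295.8]],o[:4]+[[20,-25,6],[20,25,6]])
"
```

```text
centre(underside) [647.6 102.2 235.1] x [-0.069  0.925  0.374] z [ 0.013 -0.374  0.927] tilt 21.9 err [[0.6, -0.0], [-1.2, 0.2], [-0.1, -0.0], [0.1, -0.0], [-0.7, -0.1], [1.3, -0.0]]
centre(underside) [647.7 101.6 234. ] x [-0.068  0.927  0.368] z [ 0.013 -0.368  0.93 ] tilt 21.6 err [[-0.3, 0.1], [0.0, -0.0], [0.1, 0.0], [-0.3, 0.0], [0.6, -0.2], [-0.1, 0.0]]
centre(underside) [647.6 103.8 235.3] x [-0.069  0.937  0.342] z [ 0.004 -0.342  0.94 ] tilt 20.0 err [[0.3, 3.1], [-0.8, 4.0], [-0.8, 1.0], [0.7, 1.6], [1.4, -4.9], [-1.0, -5.3]]
```

The wrist image gives 22° with sub-pixel agreement, so lever it about 8° further.

Scaled: 112 mm / 800 = 0.14, 105 mm / 800 = 0.1313.

>>> {"fn": "drive_effector", "kwargs": {"plan": [{"d":[0, 0, 0.0563], "finger_gap":40}, {"d":[0, 0, 0.1063], "finger_gap":40}, {"d":[0, 0, 0.1313], "finger_gap":40}, {"d":[0, 0, 0.14], "finger_gap":40}, {"d":[0, 0, 0.14], "finger_gap":40}]}}

```text
time_s: 12.45
tool_pos: [645.0, 98.8, 100.7]
ee_rot: [-0.001, 0.684, 0.729, -0.002]
wrist_force: [-0.3, -0.2, 1.3]
finger_gap: 48.3
grip_force: 69.7
```

>>> {"fn": "drive_effector", "kwargs": {"plan": [{"d":[0, 0, 0.0038], "finger_gap":40}, {"d":[0, 0, 0.0075], "finger_gap":40}, {"d":[0, 0, 0.0113], "finger_gap":40}, {"d":[0, 0, 0.015], "finger_gap":40}, {"d":[0, 0, 0.015], "finger_gap":40}]}}

```text
time_s: 12.95
tool_pos: [647.7, 99.1, 93.7]
ee_rot: [0.001, 0.684, 0.729, 0.002]
wrist_force: [-5.3, -1.7, 19.1]
finger_gap: 48.3
grip_force: 76.2
```

Units first: shifts go in shares of 800 mm and turns go in shares of 2 pi rad. So -120 mm / 800 = -0.15, -80 mm / 800 = -0.1.

>>> {"fn": "drive_effector", "kwargs": {"plan": [{"d":[0, 0, -0.0125], "finger_gap":40}, {"d":[0, 0, -0.05], "finger_gap":40}, {"d":[0, 0, -0.1], "finger_gap":40}, {"d":[0, 0, -0.15], "finger_gap":40}, {"d":[0, 0, -0.15], "finger_gap":40}, {"d":[0, 0, -0.15], "finger_gap":40}]}}

```text
time_s: 13.55
tool_pos: [646.5, 99.8, 209.7]
ee_rot: [0.0, 0.684, 0.729, 0.001]
wrist_force: [-1.4, -0.2, -2.1]
finger_gap: 48.5
grip_force: 73.5
```

Create ed.py:
```python
from pnp import *
p,R,o=st();c=r.calibration('wrist');im=r.grab_frame('wrist')
import sys;cv2.imwrite(f"pics/{sys.argv[1]}.png",im)
print("TCP",p.round(1),o["grip_force"]);g=cv2.GaussianBlur(im.astype(float),(0,0),1)
def edges(P,n,o):
    d=np.abs(np.gradient(P.mean(0),axis=0)).sum(1)
    print(n,[(round(float(i+o),1),int(d[i])) for i in range(1,len(d)-1) if d[i]>14 and d[i]>=d[i-1] and d[i]>d[i+1]])
for u in (250,262,300,340,360): edges(g[190:420,u-3:u+4].transpose(1,0,2),f"col {u}",190)
for v in (250,265,280,290,355,365,372): edges(g[v-2:v+3,220:420],f"row {v}",220)
```

```bash
python3 ed.py w8
```

```text
TCP [646.5  99.8 209.7] 73.52428436279297
col 250 [(200.0, 53), (252.0, 71), (268.0, 15), (305.0, 29), (314.0, 44), (378.0, 22)]
col 262 [(200.0, 53), (252.0, 70), (268.0, 15), (305.0, 26), (405.0, 61)]
col 300 [(200.0, 57), (228.0, 74), (244.0, 15), (305.0, 16), (374.0, 30), (409.0, 58)]
col 340 [(227.0, 73), (244.0, 15), (304.0, 18), (374.0, 23), (407.0, 71)]
col 360 [(228.0, 66), (244.0, 15), (374.0, 22), (405.0, 71)]
row 250 [(224.0, 14), (269.0, 78), (400.0, 77), (416.0, 56)]
row 265 [(224.0, 26), (234.0, 28), (396.0, 81), (415.0, 50)]
row 280 [(225.0, 26), (238.0, 39), (391.0, 30)]
row 290 [(225.0, 26), (241.0, 40), (388.0, 31)]
row 355 [(256.0, 81), (263.0, 24), (369.0, 22), (375.0, 78)]
row 365 [(254.0, 70), (266.0, 30), (366.0, 22), (377.0, 78)]
row 372 [(252.0, 71), (268.0, 27), (364.0, 19), (379.0, 81)]
```

```bash
python3 -c "
from pnp import *
c=r.calibration('wrist');u=np.array([-np.sin(yaw),np.cos(yaw)])
pose(c,[[402.3,244],[234.3,268],[268.6,374],[363.4,374],[383.5,304.7],[245.8,304.9]],[[55,-25,6],[43,25,6],[-55,25,6],[-55,-25,6],[20,-25,6],[20,25,6]])
rows([[*B,213]])"
```

```text
centre(underside) [644.6 102.9 226.2] x [-0.059  0.86   0.507] z [ 0.032 -0.506  0.862] tilt 30.4 err [[-0.2, 0.1], [-0.2, 0.3], [-0.0, 0.0], [-0.3, 0.1], [0.5, -0.2], [0.1, -0.4]]
[637.5 237.2 213. ] -> [137.5   0.8  -4.8]
```

Tilt is now 30.4°, frosted end up. Carry it over the window centre.

Scaled: 134 mm / 800 = 0.1675, 125 mm / 800 = 0.1563.

>>> {"fn": "drive_effector", "kwargs": {"plan": [{"d":[0.025, 0, -0.0063], "finger_gap":40}, {"d":[0.0625, 0, -0.0063], "finger_gap":40}, {"d":[0.1, 0.0013, -0.0063], "finger_gap":40}, {"d":[0.1313, 0.0013, -0.0063], "finger_gap":40}, {"d":[0.1563, 0.0013, -0.0063], "finger_gap":40}, {"d":[0.1675, 0.0013, -0.0063], "finger_gap":40}, {"d":[0.1675, 0.0013, -0.0063], "finger_gap":40}, {"d":[0.1675, 0.0013, -0.0063], "finger_gap":40}, {"d":[0.1675, 0.0013, -0.0063], "finger_gap":40}]}}

```text
time_s: 14.5
tool_pos: [639.3, 230.8, 214.4]
ee_rot: [0.001, 0.685, 0.728, -0.001]
wrist_force: [0.5, -0.9, -0.4]
finger_gap: 48.5
grip_force: 73.5
```

```bash
python3 ed.py w9; python3 -c "
from h import *
print(np.abs(st()[2]['joint_vel']).max(),st()[0])
s=r.grab_frame('scene')[60:440,40:540];t=r.grab_frame('top')[100:350,120:520]
cv2.imwrite('pics/f.png',np.hstack([cv2.resize(s,(395,300)),cv2.resize(t,(395,300))]))"
```

```text
TCP [639.3 230.8 214.4] 73.50438594818115
col 250 [(242.0, 50), (252.0, 73), (268.0, 16), (305.0, 30), (314.0, 48), (378.0, 28)]
col 262 [(238.0, 37), (241.0, 42), (252.0, 37), (268.0, 16), (305.0, 27), (357.0, 18), (405.0, 74)]
col 300 [(228.0, 36), (244.0, 15), (304.0, 17), (374.0, 31), (409.0, 69)]
col 340 [(228.0, 37), (244.0, 15), (304.0, 16), (374.0, 39), (407.0, 76)]
col 360 [(228.0, 36), (244.0, 15), (304.0, 16), (374.0, 25), (406.0, 83)]
row 250 [(258.0, 32), (269.0, 49), (400.0, 82)]
row 265 [(234.0, 78), (272.0, 14), (396.0, 85), (405.0, 16), (411.0, 22), (416.0, 15)]
row 280 [(227.0, 20), (237.0, 85), (391.0, 28)]
row 290 [(227.0, 53), (241.0, 88), (388.0, 29)]
row 355 [(256.0, 87), (263.0, 20), (369.0, 20), (375.0, 91)]
row 365 [(254.0, 76), (266.0, 25), (366.0, 23), (377.0, 90)]
row 372 [(252.0, 77), (268.0, 22), (364.0, 20), (379.0, 89)]
0.008159924594752488 [639.23842271 231.06236302 214.50362445]
```

View pics/f.png

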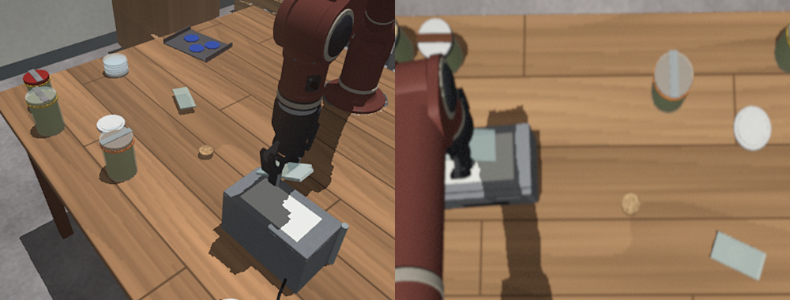

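The slide hangs over the window with its pose in the grip unchanged; the door is shut and the bystanders have not moved. It is 3 mm short in y, so nudge it, let it settle and hand in.

Scaled: 3 mm / 800 = 0.0038, 2 mm / 800 = 0.0025.

>>> {"fn": "drive_effector", "kwargs": {"plan": [{"d":[0.0025, 0, 0], "finger_gap":40}, {"d":[0.0038, 0, 0], "finger_gap":40}, {"d":[0.0038, 0, 0], "finger_gap":40}, {"d":[0.0038, 0, 0], "finger_gap":40}, {"d":[0.0038, 0, 0], "finger_gap":40}, {"d":[0.0038, 0, 0], "finger_gap":40}]}}

```text
time_s: 15.25
tool_pos: [638.6, 236.3, 214.3]
ee_rot: [0.0, 0.684, 0.729, -0.0]
wrist_force: [-1.5, 0.0, -1.3]
finger_gap: 48.3
grip_force: 73.5
```

```bash
python3 -c "
from bench import r
print(r.job_done())"
```

```text
the job is handed in; nothing more can be done
None
```

The job is handed in at about 15 s, with no verdict returned: the lamp door is shut against its stop, and the notched slide is held still, label up, at about 30° with its frosted end higher, about 10 cm above the middle of the window.

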